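# Re-set the swivel vise head to its index and re-clamp it

## Robot

A 6-joint arm with a two-finger parallel gripper is mounted at the origin on a cart in front of the work surface, level with it; the furniture and walls round the work are solid. World frame = base frame: x ahead of the robot, y to its left, z up, the work surface at z = 0. Lengths are in mm, angles in rad, forces in N, time in s.
With the tool pointing down it reaches from about 375 to 900 mm from the base axis. Payload 3.1 kg.
Tool frame: the origin (TCP) lies midway between the tips of the shut fingers; the grasp point (between the pads) lies bot.pinch_z behind it (bot.pinch_z is the distance from the TCP to the grasp point, in mm); z points along the fingers, y is the direction in which the jaws open and shut (so a half turn about z gives the same grasp; the last joint's range is limited). The gripper opens to 85 mm and grips with 20 to 120 N. Pads are 22 mm wide; open, the fingers measure 114 mm over their backs; the gripper's body (76 mm by 85 mm) begins 54 mm behind the grasp point. The pads swing forward as they close: fully open they stand 13 mm farther back than shut.
Start: joints at [1.024, 0.527, 1.433, -0, 1.181, -0.178], TCP at [225.269, 582.967, 231.31] pointing down, gripper open.
Joint ranges: [-3.08, 3.08], [-0.75, 2.2], [0.22, 2.44], [-1.43, 4.57], [0, 2.65], [-2.85, 2.85]. Speed limits (rad/s): [2.79, 2.79, 3.14, 3.14, 3.14, 3.14].

## Interface

Orientations are given as a unit quaternion [x, y, z, w].
In Python, from plant import bot gives the robot as it stands.
- The arm moves only by the shell command python3 -m creep 'ROWS'. ROWS is JSON, a list of rows, each a list of 7 numbers: the finger opening in cm, from 0 to 8.54, then the shift along the tool's x, y, z in cm, then the turn, a rotation vector about the tool's x, y, z in rad. In form: [[hand, dx, dy, dz, rx, ry, rz], ...]. A call has exactly 8 rows; each row is the pose to reach, as a shift and turn from the pose commanded when the call began, along the tool's axes at that moment; what a row does not reach only later rows make up. A row lasts 1/10 s, in which the tool goes at most 50 mm and 8.59 degrees, less where a joint would pass 70% of its speed; a pose out of reach is approached as far as the arm can. A call with a gripper value outside its range is refused whole. The fingers move at their own pace and stop on an object; the grip force is fixed at half the most. Time passes only in rows, so rows that repeat a pose let the fingers close, or fill a call up. It gives the time, the measured TCP pose, the force and the opening at its end, in the units of the state.
- bot.read_state(): the state, without advancing time (a new reading comes with each control period).
- bot.snapshot(name): name is "scene" or "top" or "wrist"; returns a dict with "img" (480x640x3 uint8, blue, green, red), "intrinsics" (3x3 intrinsics, pixels), "R" (3x3) and "t" (3): a world point X has camera coordinates R X + t; the wrist camera has in their place "tool_from_camera" (4x4, takes a point from camera to tool coordinates, whose origin is the TCP and whose axes are the flange's). Camera axes: x right, y down, z forward; pixel columns grow to the right and rows downward; lengths in mm; the calibration is good to about 2 mm. A picture is of the moment at which its call begins: read the wrist's pose just before it. There is no depth.
- bot.hand_in(): hands the job in, once; it reports no verdict.
Trained networks look in a picture, given as the dict that the camera call returned (one of the last four; its "shot" number tells which), for a name from the list of things; names that differ only in an ending like _2 or _b are one class to them, and where a whole thing is asked for, a point or a joint stands for the part that bears it (a point fixed in the world has none). Each returns a list of dicts, best first, with "score" (0 to 1); they miss things now and then, are a little off and sometimes report something else, mostly with a low value. They report only what shows in the picture. A call takes as long as a camera call.
- bot.search_frame(picture, name): "rect" ([left, top, width, height] in pixels, round what is visible of it).
- bot.landmark_of(picture, name): "at" ([column, row] in pixels: a listed point, or the origin of a listed thing).
The state is a dict: "clock": time; "joints": joint angles; "dq": joint speeds; "joint_torque": joint torques, N m; "ee_pos": TCP position; "ee_rot": TCP orientation; "wrist_force": force on the tool from outside, world axes, zero at the start; "ft_torque": the same for the moment, N m; "opening": finger opening in mm.
Only numpy, scipy, OpenCV 4.12 (cv2) and the standard library are available. Lean on these libraries where they do the work, as an engineer would, in place of code of your own. Each camera call takes 0.05 s, during which the arm holds its last target. There are 200 camera calls.

## Task

Re-set the small swivel vise to the angle that is marked on it: loosen the wing knob until the clamp lets go, swing the head by its post until its pointer stands at the index block on the ring, then tighten the knob again by feel until it takes about 0.27 N m more than turning it free, so that the head is held but the clamp is not crushed. Never force the head round while it is clamped, and do not disturb the small things lying about.

Things in the scene. Friction and masses are not known exactly. Their poses are not given: they have to be found in the camera images.
- base: dark round base of the swivel vise, 184 mm across and 16 mm high, bolted to the bench. Origin: centre of its underside, on the vertical pivot axis of the head. Its x axis points away from the robot at yaw 0; the clamp bracket (34 mm wide, top 58 mm up, outer face 102 mm from the pivot) is on its -y side. White graduations every 10 degrees on the ring on the -x side.
- swing (a joint): angle of the head about the vertical pivot, rad, counter-clockwise from above positive; 0 when the pointer is along the base's -x axis. Starts about 0.58 to 0.95; limits -0.33 and 1.05. Loose, it turns with a drag of 0.12 N m and stays where it is left.
- head: the swivelling head: bright steel disc (156 mm across, top 25 mm up) with two little steel jaws in the middle (38 mm square, top 65 mm up), a pointer, the swing post and, under the clamp shoe, two flat steel wear strips 16 mm wide, 26 to 30 mm up. Origin on the pivot axis at bench height, turns with the head.
- pointer_tip (a point): tip of the head's pointer, 78 mm from the pivot, on the robot's side, 26 mm up.
- index_tip (a point): tip of the index block (small pointed steel block, 10 x 9 x 4 mm, on the graduated ring), 78 mm from the pivot; it is set within 0.22 rad of the base's -x axis and does not move. The pointer is at the index when these two points lie over each other.
- post_top (a point): top centre of the upright steel post on the head by which it is swung: 14 mm diameter, 80 mm high over the bench, free for the upper 48 mm, 64 mm from the pivot, 60 degrees clockwise (from above) from the pointer.
- knob (a joint): turn of the wing knob, rad; counter-clockwise from above is positive and loosens. Starts tight, near 0; limits -2.2, 1.7. Turned 0.7 to 0.9 rad looser than its start it is clear and then turns free for at least 0.3 rad. At the index it gets tight only 0.1 to 0.95 rad further clockwise than at the start, as the wear strip there is worn 0.4 to 3.2 mm lower: tightness must be felt.
- knob_grip (a point): point to grip on the knob's vertical axis, 83 mm up, 68 mm from the pivot on the base's -y side. The black wing is a flat bar 44 mm long (this point's x axis), 10 mm thick (y axis), 62 to 91 mm high; under it a hub 22 mm across. The knob rises 3.5 mm per rad as it loosens. Turning resistance: 0.03 N m free; once the shoe touches it grows by about 0.6 N m per rad, jerkily (0.05 N m).
- shoe: steel clamp shoe under the knob (13 mm square foot, 24 mm cap), pressing on the head's wear strips; it does not turn. Origin on the knob's axis at bench height. Presses with about 45 N when tightened with 0.27 N m; under 0.15 N m it is too loose (25 N), over 0.43 N m too tight (70 N), over 0.55 N m crushed (95 N). Pushing down on the knob adds to this.
- jar: small white jar with a black lid, 33 mm across and 24 mm high, bystander behind and left of the base. Origin: centre of its underside.
- tweezers: black tweezers, 127 x 13 x 9 mm, lying to the right of the base, bystander. Origin: centre of the underside.
- cutters: side cutters with orange grips, 120 x 30 x 13 mm, bystander in front on the left. Origin: centre of the underside.
- brush: wooden brass-bristle brush, 205 x 18 x 25 mm, bystander on the right. Origin: centre of the underside.
- wood_block: wooden doming block, 50 mm cube with round hollows, bystander behind on the left. Origin: centre of the underside.

How it is judged:
By the outcome, as a careful person would: the job done as asked, in the order asked, and still so for the second after the job is handed in, with the robot touching nothing.
It also fails if it takes over 72 s, if anything falls off the work surface, if the arm or the gripper's body presses on something with over 40 N, if the wrist force passes 120 N, or if a joint passes its speed limit or range.

## Working session

There is one attempt and no reset: what is moved stays moved. The work goes in short steps, Python scripts to look and compute and a shell command to move; the robot and the scene stay as the last step left them, time stands still between calls to the robot, and variables do not carry over. Pictures are saved under pics/ and viewed, about 8 in all and at most 12, crops included, and the job is handed in when it is done.

```bash
ls; mkdir -p pics; cat > h.py <<'E'
import numpy as np, cv2
from plant import bot
from scipy.spatial.transform import Rotation as Ro
def ray(p,uv,st=None):
    d=np.linalg.inv(p["intrinsics"])@np.array([uv[0],uv[1],1.])
    if "R" in p:
        R=np.array(p["R"]);t=np.array(p["t"]); return -R.T@t, R.T@d
    T=np.array(p["tool_from_camera"]); W=Ro.from_quat(st["ee_rot"]).as_matrix()
    return W@T[:3,3]+np.array(st["ee_pos"]), W@T[:3,:3]@d
def at(p,uv,z,st=None):
    o,d=ray(p,uv,st); return o+d*(z-o[2])/d[2]
Z=dict(base=0,head=0,pointer_tip=26,index_tip=20,post_top=80,knob_grip=83,shoe=0,jar=0,tweezers=0,cutters=0,brush=0,wood_block=0)
def look(name,things,save=None):
    st=bot.read_state(); p=bot.snapshot(name)
    if save: cv2.imwrite("pics/"+save,p["img"])
    for n in things:
        for r in bot.landmark_of(p,n)[:2]:
            print(name,n,round(r["score"],2),np.round(r["at"],1),np.round(at(p,r["at"],Z[n],st),1))
    return p,st
E
python3 - <<'E'
from h import *
s=bot.read_state(); print(s["clock"],s["ee_rot"],s["wrist_force"],bot.pinch_z)
look("top",Z,"top.png"); look("scene",["pointer_tip","index_tip","post_top","knob_grip","base"],"scene.png")
print(bot.read_state()["clock"])
E
```

```text
pics
0.0 [ 1.83334856e-01  9.83049943e-01 -1.00095630e-03 -3.72446066e-04] [-0.68240083 -0.33066769  1.30634851] 18.700000000000003
top base 0.83 [321.6 228.5] [ 584.8 -122.     0. ]
top head 0.56 [323.1 223.6] [ 599.3 -126.7    0. ]
top pointer_tip 0.83 [338.8 235.5] [ 557.3 -169.7   26. ]
top post_top 0.79 [323.4 241.8] [ 528.9 -124.4   80. ]
top knob_grip 0.45 [347.  214.9] [ 602.4 -191.2   83. ]
top jar 0.56 [283.7 198.1] [678.4 -13.5   0. ]
top jar 0.4 [223.1 297.4] [392. 160.   0.]
top tweezers 0.64 [366.  205.2] [ 651.7 -253.2    0. ]
top cutters 0.65 [224.1 300.1] [384.4 157.    0. ]
top brush 0.93 [423.1 266.3] [ 468.  -408.3    0. ]
scene post_top 0.94 [312.4 253.3] [ 533.2 -114.3   80. ]
scene knob_grip 0.59 [390.4 365.5] [ 413.2 -460.6   83. ]
scene knob_grip 0.5 [360.  250.1] [ 616.5 -179.3   83. ]
scene base 0.93 [336.3 273.7] [ 593.1 -127.1    0. ]
scene base 0.19 [360.5 251.3] [698.7 -99.9   0. ]
0.95
```

View pics/top.png

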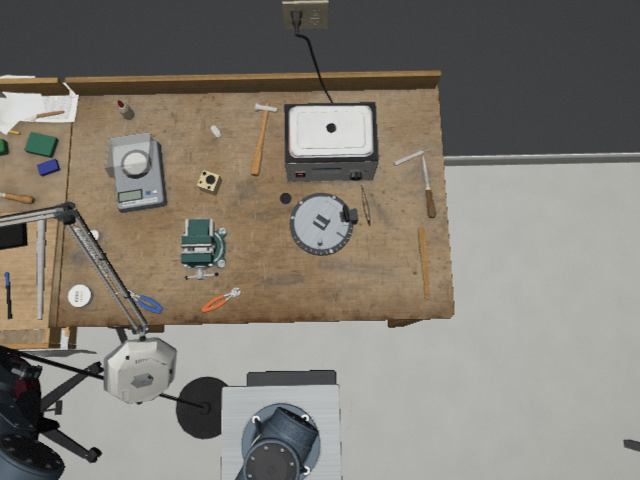

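View pics/scene.png

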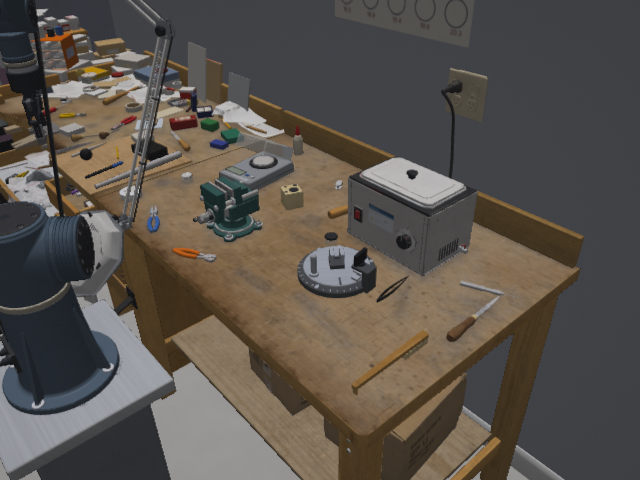

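```bash
python3 - <<'E'
from h import *
a=bot.snapshot("top"); b=bot.snapshot("scene")
def tri(u,v):
    o1,d1=ray(a,u);o2,d2=ray(b,v)
    s=np.linalg.lstsq(np.c_[d1,-d2],o2-o1,rcond=None)[0]
    p,q=o1+d1*s[0],o2+d2*s[1]; return np.round((p+q)/2),np.round(np.linalg.norm(p-q))
print("cam",ray(a,(320,240))[0],ray(b,(320,240))[0])
for n,u,v in [("lamp head",(142,370),(105,250)),("lamp elbow",(68,212),(160,30)),("arm low end",(142,328),(130,215)),("oct left",(106,385),(90,290)),("bath lid knob",(331,128),(411,174)),("bath front R corner top",(375,162),(411,208)),
 ("shoulder",(272,470),(70,250)),("shoulder2",(272,470),(30,225))]:
    print(n,tri(u,v))
w=bot.snapshot("wrist"); print(w["tool_from_camera"],w["intrinsics"]); cv2.imwrite("pics/w0.png",w["img"])
c=b["img"][0:330,0:250]; c2=a["img"][190:480,0:340]
cv2.imwrite("pics/c.png",np.hstack([cv2.resize(c,None,fx=1.5,fy=1.5)[:495],cv2.copyMakeBorder(cv2.resize(c2,(400,341)),0,154,0,0,0)]))
E
```

```text
cam [ 226.16807023  -92.26464763 1545.73426889] [-116.03193849 -903.2002759   798.48993501]
lamp head (array([218., 377., -19.]), np.float64(42.0))
lamp elbow (array([514., 399., 475.]), np.float64(13.0))
arm low end (array([315., 365.,  54.]), np.float64(12.0))
oct left (array([ 181.,  549., -235.]), np.float64(65.0))
bath lid knob (array([ 810., -149.,  193.]), np.float64(3.0))
bath front R corner top (array([ 705., -254.,  193.]), np.float64(23.0))
shoulder (array([ 29., -11., 269.]), np.float64(92.0))
shoulder2 (array([ 12.,  -4., 324.]), np.float64(35.0))
[[-2.38220661e-04 -9.61186324e-01 -2.75899972e-01  6.93471353e+01]
 [ 9.99999948e-01 -1.68697420e-04 -2.75719477e-04 -1.08921606e-01]
 [ 2.18474177e-04 -2.75900023e-01  9.61186314e-01 -1.41884151e+02]
 [ 0.00000000e+00  0.00000000e+00  0.00000000e+00  1.00000000e+00]] [[380.18424186   0.         314.8769405 ]
 [  0.         380.18424186 248.68851961]
 [  0.           0.           1.        ]]
```

View pics/c.png

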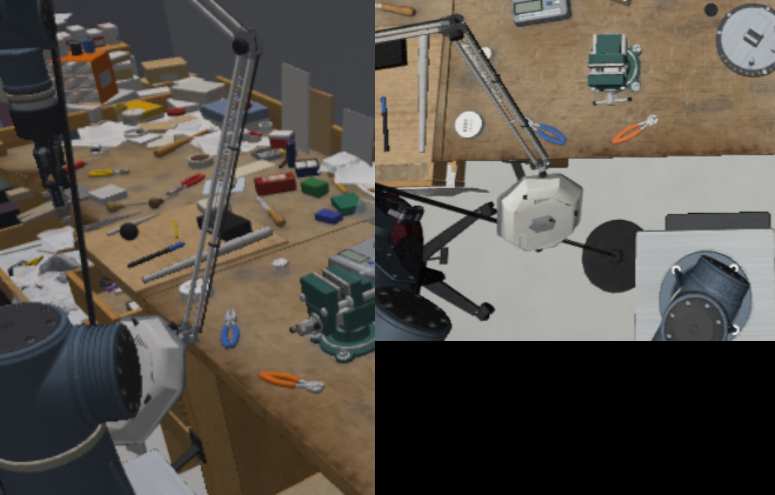

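```bash
python3 - <<'E'
from h import *
a=bot.snapshot("top"); b=bot.snapshot("scene")
for u in [(205,405),(100,374),(10,348)]:
  for v in [(39,20),(48,107),(58,200)]:
    o1,d1=ray(a,u);o2,d2=ray(b,v)
    s=np.linalg.solve(np.c_[d1[:2],-d2[:2]],(o2-o1)[:2])
    print(u,v,np.round(o1+d1*s[0]),np.round((o2+d2*s[1])[2]))
E
```

```text
(205, 405) (39, 20) [154.  80. 651.] 604.0
(205, 405) (48, 107) [139. 116. 462.] 457.0
(205, 405) (58, 200) [119. 164. 213.] 259.0
(100, 374) (39, 20) [204. 262. 612.] 568.0
(100, 374) (48, 107) [199. 354. 369.] 377.0
(100, 374) (58, 200) [191. 487.  17.] 97.0
(10, 348) (39, 20) [251. 430. 583.] 535.0
(10, 348) (48, 107) [258. 591. 285.] 298.0
(10, 348) (58, 200) [ 270.  848. -190.] -86.0
```

View pics/w0.png

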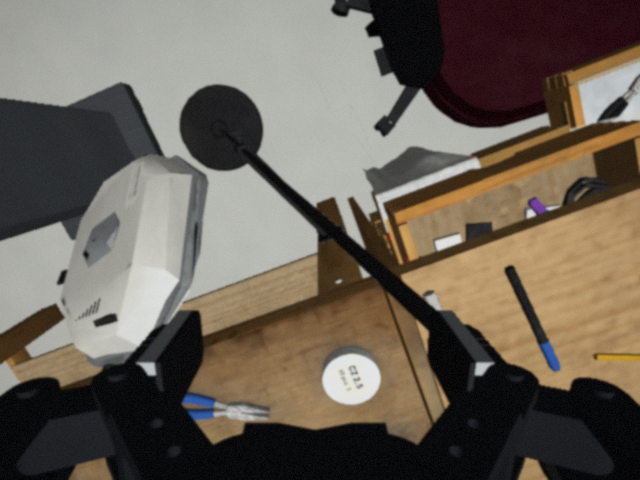

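```bash
python3 - <<'E'
from h import *
st=bot.read_state();a=bot.snapshot("top"); b=bot.snapshot("scene");w=bot.snapshot("wrist")
def tri(A,u,B,v):
    o1,d1=ray(A,u,st);o2,d2=ray(B,v,st)
    s=np.linalg.lstsq(np.c_[d1,-d2],o2-o1,rcond=None)[0]
    p,q=o1+d1*s[0],o2+d2*s[1]; return np.round((p+q)/2),np.round(np.linalg.norm(p-q))
print("disc",tri(a,(205,405),w,(220,130)))
def pl(A,u,v):
    o,d=ray(A,u,st);_,e=ray(A,v,st); n=np.cross(d,e); n/=np.linalg.norm(n); return n,n@o
P={"top":pl(a,(205,405),(10,348)),"scene":pl(b,(39,20),(58,200)),"wrist":pl(w,(240,150),(420,305))}
def X(i,j,zs=(-600,-200,0,200,300,400,500)):
    for z in zs:
        n=np.array([P[i][0],P[j][0]]); r=np.array([P[i][1],P[j][1]])-n[:,2]*z
        print(i,j,z,np.round(np.linalg.solve(n[:,:2],r)))
X("top","wrist");X("top","scene");X("scene","wrist")
print("lamp head",tri(a,(142,370),w,(100,240)))
print("lamp corner right",tri(a,(176,360),w,(190,170)))
E
```

```text
disc (array([  37.,  358., -793.]), np.float64(4.0))
top wrist -600 [ 80. 406.]
top wrist -200 [169. 519.]
top wrist 0 [214. 575.]
top wrist 200 [259. 631.]
top wrist 300 [281. 659.]
top wrist 400 [303. 687.]
top wrist 500 [326. 715.]
top scene -600 [1474. 5021.]
top scene -200 [ 955. 3120.]
top scene 0 [ 695. 2169.]
top scene 200 [ 436. 1218.]
top scene 300 [306. 743.]
top scene 400 [176. 268.]
top scene 500 [  47. -208.]
scene wrist -600 [ 34. 382.]
scene wrist -200 [144. 505.]
scene wrist 0 [198. 567.]
scene wrist 200 [253. 628.]
scene wrist 300 [280. 659.]
scene wrist 400 [307. 689.]
scene wrist 500 [335. 720.]
lamp head (array([186., 376.,   9.]), np.float64(26.0))
lamp corner right (array([ 175.,  373., -333.]), np.float64(94.0))
```

Beyond the gripper is a leaning pole, and the lamp arm stands at about x 400 and y 380. I'll retract at about z 290, passing between them.

```bash
python3 -m creep '[[8.5,-1.7,-4.5,-2,0,0,0],[8.5,-3.3,-9,-4,0,0,0],[8.5,-5,-13.5,-5.9,0,0,0],[8.5,-6.6,-17.1,-5.9,0,0,0],[8.5,-9.7,-19.9,-6.2,0,0,0],[8.5,-12.8,-22.7,-6.5,0,0,0],[8.5,-15.9,-25.5,-6.9,0,0,0],[8.5,-19,-28.4,-6.9,0,0,0]]' && python3 -m creep '[[8.5,-3.7,-2.9,0,0,0,0],[8.5,-7.4,-5.7,0,0,0,0],[8.5,-11,-8.6,0,0,0,0],[8.5,-14.7,-11.4,0,0,0,0],[8.5,-18.4,-14.3,0,0,0,0],[8.5,-22.5,-17.5,0,0,0,-0.1],[8.5,-26.5,-20.5,0,0,0,-0.2],[8.5,-30.5,-23.6,0,0,0,-0.3]]' ; python3 - <<'E'
from h import *
s=bot.read_state(); print(s)
R=Ro.from_quat(s["ee_rot"]).as_matrix(); print(R, R.T@(np.array([580,-125,300])-s["ee_pos"]))
E
```

```text
clock: 2.15
ee_pos: [301.0, 248.4, 301.2]
ee_rot: [0.183, 0.983, 0.001, 0.001]
wrist_force: [0.1, -0.3, -0.1]
opening: 84.9
clock: 2.95
ee_pos: [499.0, -80.3, 300.5]
ee_rot: [0.033, 0.999, 0.0, 0.0]
wrist_force: [1.4, -0.3, -0.8]
opening: 84.7
{'clock': 2.95, 'joints': array([-3.81163596e-01,  2.82853227e-01,  1.63826027e+00,  3.19368335e-04,
        1.21981853e+00, -1.88674794e+00]), 'dq': array([-0.65296007,  0.46791267, -0.69015518,  0.0078175 ,  0.2123409 ,
       -1.64062824]), 'joint_torque': array([ 1.06715620e+00, -3.51591575e+01, -1.64476544e+01, -1.98866981e-01,
       -3.47149337e-02,  1.06670100e+00]), 'ee_pos': array([498.99562541, -80.30079101, 300.53495496]), 'ee_rot': array([3.26550339e-02, 9.99466616e-01, 2.81342806e-05, 3.61668019e-04]), 'wrist_force': array([ 1.37184929, -0.28202517, -0.81479323]), 'ft_torque': array([ 0.02277063, -0.05149525,  0.02628454]), 'opening': 84.67458365176067}
[[-9.97867036e-01  6.52752121e-02  7.24787674e-04]
 [ 6.52752528e-02  9.97867296e-01  3.26179856e-05]
 [-7.21112770e-04  7.98591113e-05 -9.99999737e-01]] [-83.74896157 -39.3163438    0.5922078 ]
```

```bash
python3 -m creep '[[8.5,-4,-2,0,0,0,0],[8.5,-8.4,-3.9,0,0,0,0],[8.5,-8.4,-3.9,0,0,0,0],[8.5,-8.4,-3.9,0,0,0,0],[8.5,-8.4,-3.9,0,0,0,0],[8.5,-8.4,-3.9,0,0,0,0],[8.5,-8.4,-3.9,0,0,0,0],[8.5,-8.4,-3.9,0,0,0,0]]' ; python3 - <<'E'
from h import *
look("wrist",["base","head","pointer_tip","index_tip","post_top","knob_grip","shoe"],"w1.png")
print(bot.read_state()["joints"])
E
```

```text
clock: 3.75
ee_pos: [578.9, -122.4, 300.9]
ee_rot: [0.034, 0.999, -0.0, 0.0]
wrist_force: [1.0, -0.2, 0.1]
opening: 84.8
wrist base 0.58 [316.6 219.2] [ 600.4 -122.4    0. ]
wrist base 0.51 [255.2 187.7] [ 558.4 -190.8    0. ]
wrist head 0.64 [314.  214.7] [ 594.7 -125.1    0. ]
wrist pointer_tip 0.73 [257.4 187.7] [ 555.7 -184.1   26. ]
wrist index_tip 0.68 [291.8 158.7] [ 527.9 -144.5   20. ]
wrist post_top 0.95 [321.3 167.5] [ 535.1 -113.9   80. ]
wrist knob_grip 0.95 [248.  247.4] [ 606.9 -190.7   83. ]
[-3.97704798e-01  4.12219187e-01  1.43294040e+00  2.94678631e-05
  1.29646676e+00 -1.89966404e+00]
```

View pics/w1.png

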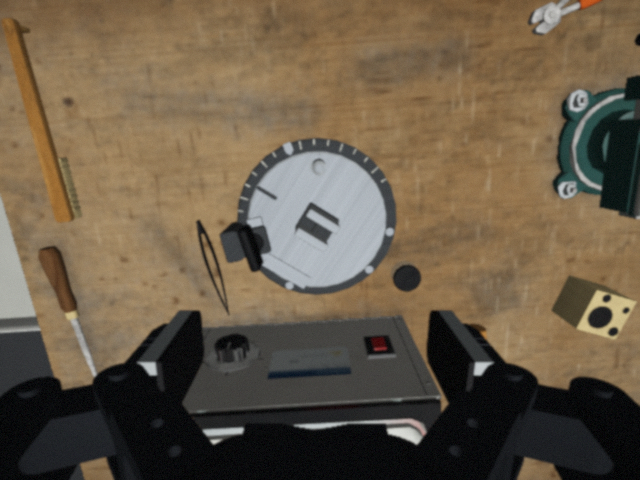

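The vise disc is centred near (316,216) px, the pointer near (262,190), the index at about (290,150), the post at (320,166) and the knob wing at (248,247), lying diagonally. Next I'll take a closer look from above the knob.

```bash
python3 -m creep '[[8.5,-1,-2,4,0,0,0],[8.5,-2.8,-4.1,8,0,0,0],[8.5,-2.8,-4.1,10,0,0,0],[8.5,-2.8,-4.1,10,0,0,0],[8.5,-2.8,-4.1,10,0,0,0],[8.5,-2.8,-4.1,10,0,0,0],[8.5,-2.8,-4.1,10,0,0,0],[8.5,-2.8,-4.1,10,0,0,0]]' ; python3 - <<'E'
from h import *
p,s=look("wrist",["base","head","pointer_tip","index_tip","post_top","knob_grip","shoe"])
cv2.imwrite("pics/w2.png",cv2.resize(p["img"][80:380,100:500],(800,600)))
E
```

```text
clock: 4.95
ee_pos: [605.0, -165.7, 201.9]
ee_rot: [0.034, 0.999, -0.001, 0.001]
wrist_force: [0.6, 0.4, 0.4]
opening: 84.7
wrist base 0.98 [363.2 208. ] [ 599.1 -121.7    0. ]
wrist head 0.66 [361.5 207.9] [ 598.9 -123.3    0. ]
wrist head 0.19 [287.2 164.6] [ 555.7 -187.5    0. ]
wrist pointer_tip 0.81 [290.4 164.3] [ 554.1 -182.8   26. ]
wrist index_tip 0.57 [335.7 123.2] [ 524.6 -143.9   20. ]
wrist index_tip 0.47 [362.  206.7] [ 594.2 -125.    20. ]
wrist post_top 0.81 [380.8 133. ] [ 534.8 -117.5   80. ]
wrist knob_grip 0.84 [278.1 249.4] [ 609.4 -192.8   83. ]
wrist shoe 0.72 [17.9 84.1] [ 474.6 -406.5    0. ]
```

View pics/w2.png

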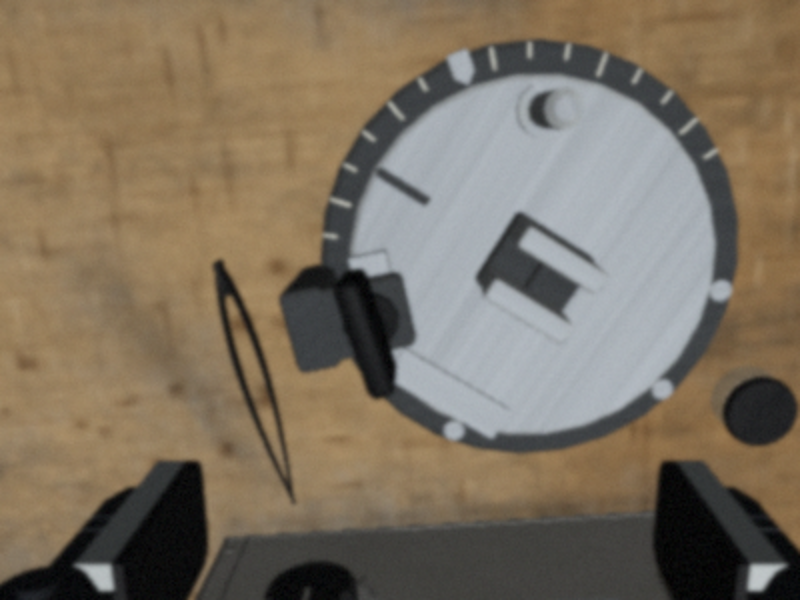

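```bash
python3 - <<'E'
from h import *
s=bot.read_state(); p=bot.snapshot("wrist")
f=lambda c,z: at(p,(100+c[0]/2,80+c[1]/2),z,s)[:2]
piv=f((530,246),16); print("piv",piv)
pts={"L":(322,248),"R":(738,248),"T":(531,40),"B":(528,452)}
print({k:np.round(f(v,16),1) for k,v in pts.items()})
A,B=f((350,280),91),f((382,390),91); print("wing",A,B,(A+B)/2,np.degrees(np.arctan2(*(B-A)[::-1])),np.linalg.norm(B-A))
for n,c,z in [("ptr",(377,170),26),("idx",(463,84),20),("post",(565,107),80)]:
    q=f(c,z)-piv; print(n,f(c,z),np.linalg.norm(q),np.degrees(np.arctan2(q[1],q[0])))
k=(A+B)/2-piv; print("knob",np.linalg.norm(k),np.degrees(np.arctan2(k[1],k[0])))
R=Ro.from_quat(s["ee_rot"]).as_matrix(); print(np.degrees(np.arctan2(R[1,0],R[0,0])),s["joints"][5])
E
```

```text
piv [ 590.5928325  -121.86465118]
{'L': array([ 585.3, -211.5]), 'R': array([597.6, -32.3]), 'T': array([ 507.5, -118.7]), 'B': array([ 687.2, -126. ])}
wing [ 585.18153916 -191.7014208 ] [ 625.06125402 -184.34910045] [ 605.12139659 -188.02526063] 10.445891828053368 40.551797401875
ptr [ 553.49811611 -184.16364226] 72.50642918793095 -120.77085673635534
idx [ 522.497074   -147.09604112] 72.61993779456881 -159.66891801172898
post [ 534.37513605 -116.55865781] 56.46753899819428 174.60822632061104
knob 67.73703135116456 -77.61469618023527
176.05880908732001 -1.9477517698321722
```

```bash
python3 - <<'E'
from h import *
s=bot.read_state(); p=bot.snapshot("wrist"); 
s1=dict(s); s1["ee_pos"]=np.array([578.9,-122.4,300.9]); 
def tri(u1,u2):
    o1,d1=ray(p,u1,s1);o2,d2=ray(p,u2,s)
    # edge along y: solve in x,z only
    k=np.linalg.solve(np.c_[d1[[0,2]],-d2[[0,2]]],(o2-o1)[[0,2]]); return o1+d1*k[0],o2+d2*k[1]
print("bath edge",tri((300,322),(365,80+517/2)), s["clock"], s["ft_torque"],s["wrist_force"])
R=Ro.from_quat(s["ee_rot"]).as_matrix()
print("knob delta tool mm",R.T@(np.array([606,-190,66])-s["ee_pos"]))
E
```

```text
bath edge (array([ 751.70721518, -155.56262989,  -37.91878002]), array([ 751.70721518, -120.30708729,  -37.91878002])) 5.4 [0.02587583 0.00800398 0.00937619] [-0.19174206  0.66791822 -0.38007382]
knob delta tool mm [ -3.29430239 -24.08323943 134.25056085]
```

```bash
python3 - <<'E'
from h import *
s=bot.read_state(); p=bot.snapshot("wrist"); a=bot.snapshot("top"); b=bot.snapshot("scene")
print("bottom edge from wrist z0",at(p,(365,338.5),0,s),"top cam z0 row181",at(a,(331,181),0))
for z in (120,150,180): print(z,"top cam row 160",at(a,(331,160),z),at(a,(375,160),z))
im=np.hstack([cv2.resize(a["img"][90:190,270:390],(480,400)),cv2.resize(b["img"][150:290,330:490],(320,280)).repeat(1,0) if 0 else cv2.resize(b["img"][150:290,330:490],(457,400))])[:, :800]
cv2.imwrite("pics/bath.png",im)
E
```

```text
bottom edge from wrist z0 [ 730.06120464 -124.43223105    0.        ] top cam z0 row181 [ 727.67802953 -153.23086309    0.        ]
120 top cam row 160 [ 748.86101346 -150.21167955  120.        ] [ 746.23670086 -270.68870527  120.        ]
150 top cam row 160 [ 737.86261871 -148.99237032  150.        ] [ 735.29352635 -266.93434385  150.        ]
180 top cam row 160 [ 726.86422396 -147.77306109  180.        ] [ 724.35035183 -263.17998244  180.        ]
```

View pics/bath.png

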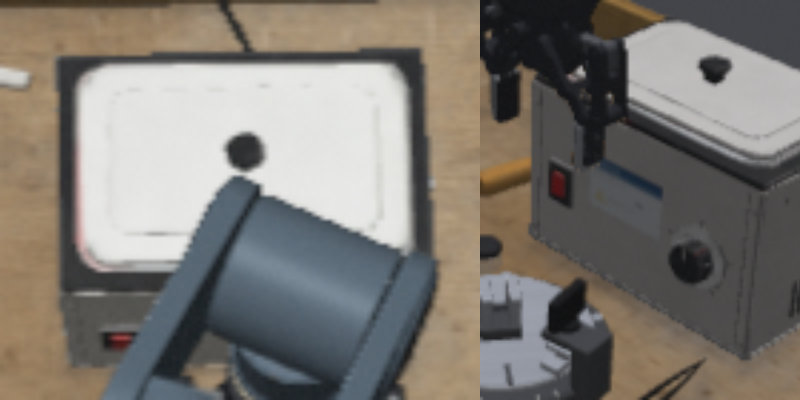

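```bash
python3 -m creep '[[5,-0.3,-2.4,0,0,0,0.15],[5,-0.3,-2.4,0,0,0,0.3],[5,-0.3,-2.4,0,0,0,0.45],[5,-0.3,-2.4,0,0,0,0.6],[5,-0.3,-2.4,0,0,0,0.75],[5,-0.3,-2.4,0,0,0,0.9],[5,-0.3,-2.4,0,0,0,1.05],[5,-0.3,-2.4,0,0,0,1.2]]' && python3 -m creep '[[5,0,0,0.5,0,0,0.15],[5,0,0,1,0,0,0.3],[5,0,0,1.5,0,0,0.45],[5,0,0,2,0,0,0.6],[5,0,0,2.5,0,0,0.75],[5,0,0,3,0,0,0.9],[5,0,0,3.5,0,0,1.05],[5,0,0,4,0,0,1.2]]' && python3 -m creep '[[5,0,0,0,0,0,0.15],[5,0,0,0,0,0,0.3],[5,0,0,0,0,0,0.45],[5,0,0,0,0,0,0.49],[5,0,0,0,0,0,0.49],[5,0,0,0,0,0,0.49],[5,0,0,0,0,0,0.49],[5,0,0,0,0,0,0.49]]'; python3 - <<'E'
from h import *
p,s=look("wrist",["knob_grip"])
cv2.imwrite("pics/w3.png",p["img"])
R=Ro.from_quat(s["ee_rot"]).as_matrix(); print(np.degrees(np.arctan2(R[1,0],R[0,0])),s["joints"],s["ft_torque"])
E
```

```text
clock: 6.4
ee_pos: [605.7, -189.9, 200.2]
ee_rot: [0.595, 0.804, -0.0, -0.0]
wrist_force: [0.1, 1.2, -0.3]
opening: 50.1
clock: 7.2
ee_pos: [605.8, -190.0, 160.1]
ee_rot: [0.945, 0.327, -0.0, -0.0]
wrist_force: [0.7, 0.1, 0.4]
opening: 50.0
clock: 8.0
ee_pos: [605.8, -189.9, 160.3]
ee_rot: [0.996, 0.091, -0.0, 0.0]
wrist_force: [-0.0, -0.2, 0.8]
opening: 49.9
10.497733918647514 [-4.79587009e-01  6.22845038e-01  1.47195022e+00 -1.06457836e-05
  1.04680115e+00  9.07994623e-01] [ 0.02309302 -0.01902248  0.0198045 ]
```

View pics/w3.png

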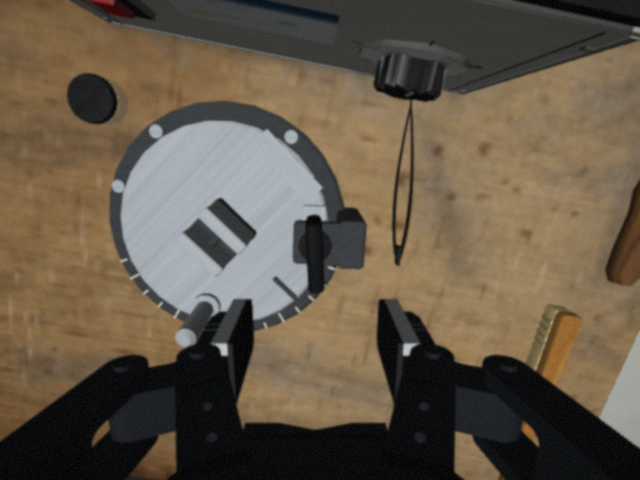

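```bash
python3 -m creep '[[5,0.1,0,4,0,0,0],[5,0.1,0,7.5,0,0,0],[5,0.1,0,9.4,0,0,0],[5,0.1,0,9.4,0,0,0],[3,0.1,0,9.4,0,0,0],[1.6,0.1,0,9.4,0,0,0],[1.6,0.1,0,9.4,0,0,0],[1.6,0.1,0,9.4,0,0,0]]'; python3 -c "
from h import *
s=bot.read_state();print(s['ft_torque'],s['wrist_force'],s['ee_pos'])"; python3 -m creep '[[0,0,0,0,0,0,0],[0,0,0,0,0,0,0],[0,0,0,0,0,0,0],[0,0,0,0,0,0,0],[0,0,0,0,0,0,0],[0,0,0,0,0,0,0],[0,0,0,0,0,0,0],[0,0,0,0,0,0,0]]';python3 -c "
from h import *
s=bot.read_state();print(s['ft_torque'],s['wrist_force'])"
```

```text
clock: 8.9
ee_pos: [607.5, -190.1, 67.7]
ee_rot: [0.996, 0.091, 0.001, 0.001]
wrist_force: [-0.3, -0.1, 0.4]
opening: 15.9
[ 0.05725513 -0.02625551  0.04247366] [-0.27443217 -0.08965613  0.41391995] [ 607.47536542 -190.12530487   67.68054152]
clock: 9.7
ee_pos: [607.3, -189.8, 67.5]
ee_rot: [0.996, 0.091, 0.001, 0.0]
wrist_force: [-0.8, 1.0, 6.5]
opening: 9.2
[0.28831042 0.09309771 0.04107707] [-0.78952163  1.03572894  6.54697824]
```

```bash
cat > st.py <<'E'
from h import *
s=bot.read_state();R=Ro.from_quat(s["ee_rot"]).as_matrix()
print("T",np.round(s['ft_torque'],3),"F",np.round(s['wrist_force'],1),"p",np.round(s['ee_pos'],1),"yaw",round(np.arctan2(R[1,0],R[0,0]),3),"j6",round(s["joints"][5],3),"op",round(s["opening"],1),s["clock"])
E
python3 -m creep '[[0,0,0,-0.02,0,0,-0.06],[0,0,0,-0.04,0,0,-0.12],[0,0,0,-0.06,0,0,-0.18],[0,0,0,-0.08,0,0,-0.24],[0,0,0,-0.11,0,0,-0.3],[0,0,0,-0.14,0,0,-0.4],[0,0,0,-0.17,0,0,-0.5],[0,0,0,-0.17,0,0,-0.5]]'; python3 st.py
```

```text
clock: 10.5
ee_pos: [607.5, -190.0, 68.8]
ee_rot: [0.942, 0.335, 0.001, 0.001]
wrist_force: [0.2, 0.5, 3.3]
opening: 8.8
T [ 0.15  -0.001  0.088] F [0.2 0.5 3.3] p [ 607.5 -190.    68.8] yaw 0.683 j6 0.41 op 8.8 10.5
```

```bash
python3 -m creep '[[0,0,0,-0.03,0,0,-0.1],[0,0,0,-0.07,0,0,-0.2],[0,0,0,-0.1,0,0,-0.3],[0,0,0,-0.14,0,0,-0.4],[0,0,0,-0.17,0,0,-0.48],[0,0,0,-0.17,0,0,-0.48],[0,0,0,-0.17,0,0,-0.48],[0,0,0,-0.17,0,0,-0.48]]'; python3 st.py; python3 - <<'E'
from h import *
p=bot.snapshot("wrist"); cv2.imwrite("pics/w4.png",p["img"])
E
```

```text
clock: 11.3
ee_pos: [607.8, -190.2, 70.4]
ee_rot: [0.836, 0.548, 0.001, 0.001]
wrist_force: [1.2, -0.7, 4.7]
opening: 8.8
T [ 0.048 -0.351 -0.037] F [ 1.2 -0.7  4.7] p [ 607.8 -190.2   70.4] yaw 1.161 j6 -0.069 op 8.8 11.3
```

View pics/w4.png

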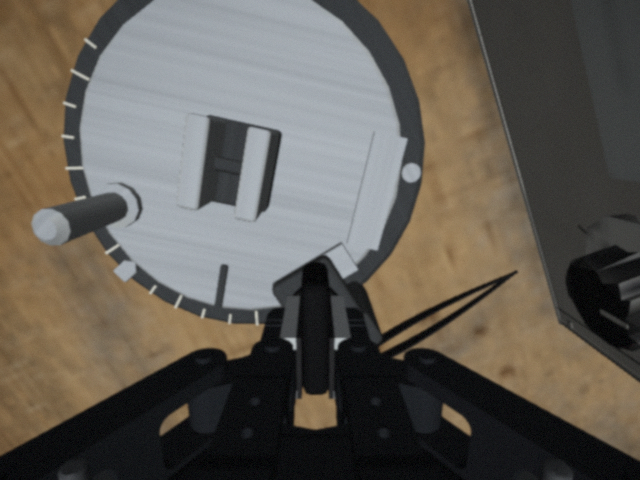

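```bash
python3 -m creep '[[4,0,0,0,0,0,0],[4,0,0,0,0,0,0],[4,0,0,-4,0,0,0],[4,0,0,-8,0,0,0.15],[4,1.2,-3.2,-8,0,0,0.3],[4,2.4,-6.4,-8,0,0,0.45],[4,3.8,-9.7,-8,0,0,0.6],[4,3.8,-9.7,-8,0,0,0.75]]';python3 -m creep '[[4,0,0,0,0,0,0.15],[4,0,0,0,0,0,0.3],[4,0,0,0,0,0,0.45],[4,0,0,0,0,0,0.5],[4,0,0,0,0,0,0.5],[4,0,0,0,0,0,0.5],[4,0,0,0,0,0,0.5],[4,0,0,0,0,0,0.5]]'; python3 st.py; python3 - <<'E'
from h import *
p,s=look("wrist",["post_top","knob_grip","pointer_tip","index_tip","base"])
cv2.imwrite("pics/w5.png",p["img"])
E
```

```text
clock: 12.15
ee_pos: [526.4, -111.8, 148.4]
ee_rot: [0.979, 0.203, -0.004, -0.003]
wrist_force: [-0.1, 0.1, -0.8]
opening: 40.2
clock: 12.95
ee_pos: [532.6, -116.3, 149.6]
ee_rot: [0.999, -0.043, -0.0, -0.0]
wrist_force: [0.1, 0.5, -0.6]
opening: 40.4
T [-0.036  0.023 -0.031] F [ 0.1  0.5 -0.6] p [ 532.6 -116.3  149.6] yaw -0.087 j6 1.238 op 40.4 12.95
wrist post_top 0.61 [315.3 260.8] [ 535.  -117.1   80. ]
wrist knob_grip 0.84 [440.8 114. ] [ 609.8 -188.8   83. ]
wrist pointer_tip 0.6 [411.3 204.9] [ 553.  -186.5   26. ]
wrist index_tip 0.6 [353.7 247. ] [ 524.1 -144.8   20. ]
wrist base 0.85 [317.1 146.5] [ 597.8 -124.     0. ]
```

```bash
python3 -m creep '[[4,0.1,0,4,0,0,0],[4,0.1,0,8,0,0,0],[4,0.1,0,10.2,0,0,0],[4,0.1,0,10.2,0,0,0],[4,0.1,0,10.2,0,0,0],[2,0.1,0,10.2,0,0,0],[2,0.1,0,10.2,0,0,0],[2,0.1,0,10.2,0,0,0]]'; python3 st.py; python3 -m creep '[[1.2,0,0,0,0,0,0],[1.2,0,0,0,0,0,0],[1.2,0,0,0,0,0,0],[1.2,0,0,0,0,0,0],[1.2,0,0,0,0,0,0],[1.2,0,0,0,0,0,0],[1.2,0,0,0,0,0,0],[1.2,0,0,0,0,0,0]]'; python3 st.py
python3 - <<'E'
import numpy as np
piv=np.array([597,-122.5]); 
from h import bot,Ro
s=bot.read_state(); R=Ro.from_quat(s["ee_rot"]).as_matrix(); p=s["ee_pos"][:2]-piv; print(np.linalg.norm(p),np.degrees(np.arctan2(p[1],p[0])))
for d in np.radians(-np.arange(6,43,6)):
    c,q=np.cos(d),np.sin(d); D=np.array([[c,-q],[q,c]])@p-p; print(round(np.degrees(d)),-round(d,3),np.round(R[:2,:2].T@D/10,2))
E
```

```text
clock: 14.05
ee_pos: [534.6, -116.8, 49.0]
ee_rot: [0.999, -0.044, 0.001, 0.0]
wrist_force: [-0.6, 0.5, -0.6]
opening: 20.1
T [ 0.032 -0.038 -0.006] F [-0.6  0.5 -0.6] p [ 534.6 -116.8   49. ] yaw -0.087 j6 1.239 op 20.1 14.05
clock: 14.85
ee_pos: [534.3, -116.6, 48.9]
ee_rot: [0.999, -0.044, 0.001, 0.0]
wrist_force: [-0.7, 0.1, 5.3]
opening: 12.5
T [ 0.138  0.104 -0.008] F [-0.7  0.1  5.3] p [ 534.3 -116.6   48.9] yaw -0.087 j6 1.239 op 12.5 14.85
62.92681744390248 174.63335377336148
-6 0.105 [ 0.04 -0.66]
-12 0.209 [ 0.15 -1.31]
-18 0.314 [ 0.32 -1.94]
-24 0.419 [ 0.56 -2.56]
-30 0.524 [ 0.86 -3.14]
-36 0.628 [ 1.23 -3.69]
-42 0.733 [ 1.64 -4.2 ]
```

```bash
python3 -m creep '[[1.2,0,-0.1,0,0,0,0.01],[1.2,0,-0.2,0,0,0,0.03],[1.2,0.01,-0.3,0,0,0,0.05],[1.2,0.02,-0.4,0,0,0,0.065],[1.2,0.03,-0.5,0,0,0,0.08],[1.2,0.04,-0.66,0,0,0,0.105],[1.2,0.08,-0.9,0,0,0,0.14],[1.2,0.15,-1.31,0,0,0,0.209]]'; python3 st.py
```

```text
clock: 15.65
ee_pos: [536.7, -104.0, 48.9]
ee_rot: [0.989, -0.148, 0.001, 0.0]
wrist_force: [-0.9, -0.0, 6.2]
opening: 13.2
T [0.017 0.132 0.103] F [-0.9 -0.   6.2] p [ 536.7 -104.    48.9] yaw -0.298 j6 1.474 op 13.2 15.65
```

```bash
python3 -m creep '[[1.2,0.02,-0.4,0,0,0,0.06],[1.2,0.06,-0.8,0,0,0,0.12],[1.2,0.12,-1.2,0,0,0,0.19],[1.2,0.22,-1.6,0,0,0,0.26],[1.2,0.34,-2.0,0,0,0,0.32],[1.2,0.48,-2.35,0,0,0,0.384],[1.2,0.48,-2.35,0,0,0,0.384],[1.2,0.48,-2.35,0,0,0,0.384]]'; python3 st.py; python3 - <<'E'
from h import *
p,s=look("wrist",["pointer_tip","index_tip","base","knob_grip"])
cv2.imwrite("pics/w6.png",p["img"])
look("top",["pointer_tip","index_tip","post_top"])
E
```

```text
clock: 16.45
ee_pos: [548.3, -81.8, 48.9]
ee_rot: [0.943, -0.334, 0.001, -0.0]
wrist_force: [-0.4, 2.8, 6.0]
opening: 12.8
T [0.439 0.059 0.105] F [-0.4  2.8  6. ] p [548.3 -81.8  48.9] yaw -0.68 j6 1.9 op 12.8 16.45
wrist pointer_tip 0.97 [464.5 243.8] [ 525.9 -150.    26. ]
wrist index_tip 0.66 [451.6 249.3] [ 524.7 -144.7   20. ]
wrist base 0.89 [314.3 150.3] [ 599.5 -122.7    0. ]
top pointer_tip 0.93 [330.1 248.4] [ 520.7 -144.    26. ]
top pointer_tip 0.3 [320.9 224.1] [ 591.7 -119.8   26. ]
top index_tip 0.36 [322.1 223.7] [ 594.2 -123.4   20. ]
top post_top 0.71 [344.  214.4] [ 604.7 -183.1   80. ]
```

View pics/w6.png

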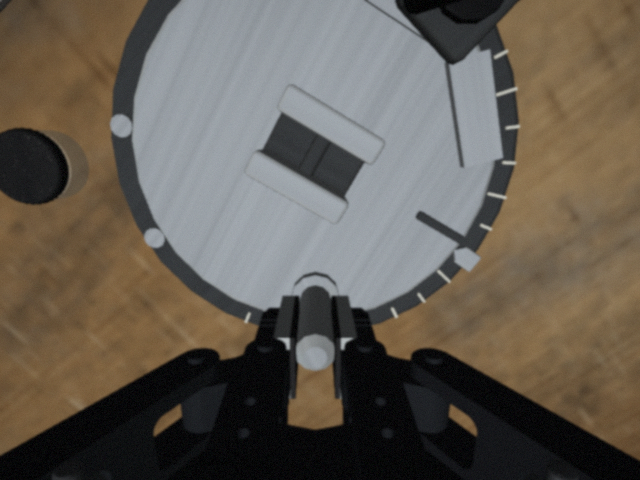

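```bash
cat > pol.py <<'E'
from h import *
import sys
def polar(name,piv=(597.3,-122.5)):
    s=bot.read_state(); p=bot.snapshot("wrist"); K=np.array(p["intrinsics"]); T=np.array(p["tool_from_camera"])
    W=Ro.from_quat(s["ee_rot"]).as_matrix()
    def proj(X):
        c=(X-s["ee_pos"])@W; c=(c-T[:3,3])@T[:3,:3]; c=c@K.T; return c[...,:2]/c[...,2:]
    print("cam",W@T[:3,3]+s["ee_pos"])
    out=[]
    for z in (26,20):
        a=np.radians(np.linspace(185,211,780)); r=np.linspace(92,50,280)
        A,Rr=np.meshgrid(a,r); X=np.stack([piv[0]+Rr*np.cos(A),piv[1]+Rr*np.sin(A),0*A+z],-1)
        m=proj(X).astype(np.float32); o=cv2.remap(p["img"],m[...,0],m[...,1],cv2.INTER_CUBIC)
        for k in range(0,780,60): cv2.line(o,(k,0),(k,5),(0,0,255),1)
        out.append(o)
    cv2.imwrite("pics/"+name,np.vstack(out)); return p,s
if __name__=="__main__": polar(sys.argv[1])
E
python3 pol.py pol1.png
```

```text
cam [ 602.6727445  -125.99726074  190.80834869]
```

View pics/pol1.png

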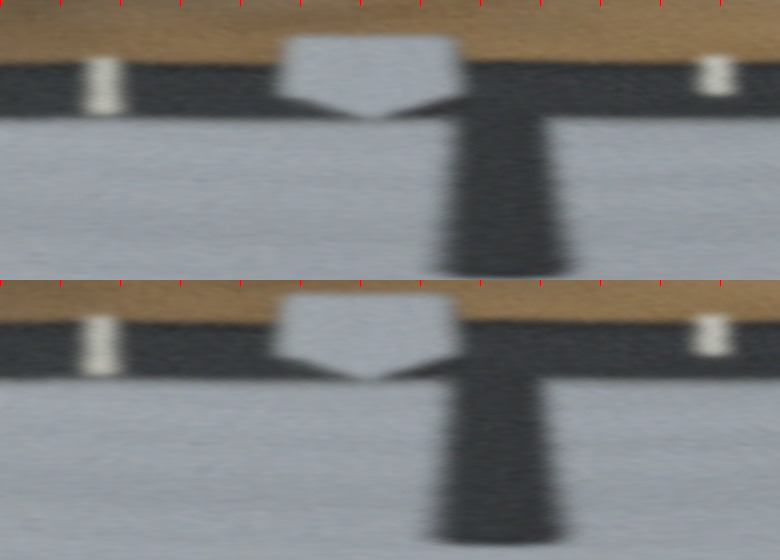

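```bash
python3 -m creep '[[1.2,0,-0.1,0,0,0,0.016],[1.2,0.01,-0.2,0,0,0,0.032],[1.2,0.01,-0.3,0,0,0,0.048],[1.2,0.02,-0.4,0,0,0,0.064],[1.2,0.02,-0.48,0,0,0,0.076],[1.2,0.02,-0.48,0,0,0,0.076],[1.2,0.02,-0.48,0,0,0,0.076],[1.2,0.02,-0.48,0,0,0,0.076]]'; python3 st.py; cat > meas.py <<'E'
from pol import *
polar("m.png"); g=cv2.cvtColor(cv2.imread("pics/m.png"),cv2.COLOR_BGR2GRAY)
for r in (125,147,180,220):
    c=np.where(g[r]<110)[0]; print("ptr row",r,c.min(),c.max(),c.mean())
for r in (280+40,280+50,280+82,280+90):   # index block on dark ring, z=20 half
    c=np.where(g[r]>120)[0]; c=c[(c>230)&(c<640)]; print("idx row",r-280,(c.min(),c.max(),c.mean()) if len(c) else None)
E
python3 meas.py
```

```text
clock: 17.75
ee_pos: [551.1, -78.5, 48.9]
ee_rot: [0.929, -0.369, 0.0, -0.0]
wrist_force: [-1.2, 3.1, 6.9]
opening: 12.7
T [0.317 0.182 0.061] F [-1.2  3.1  6.9] p [551.1 -78.5  48.9] yaw -0.756 j6 1.984 op 12.7 17.75
cam [ 602.15492443 -126.59425624  190.7789716 ]
ptr row 125 335 431 383.0
ptr row 147 333 433 383.0
ptr row 180 331 436 383.5
ptr row 220 325 443 384.0
idx row 40 (np.int64(280), np.int64(451), np.float64(365.5))
idx row 50 (np.int64(280), np.int64(452), np.float64(366.0))
idx row 82 (np.int64(309), np.int64(424), np.float64(366.5))
idx row 90 (np.int64(338), np.int64(354), np.float64(346.0))
```

```bash
python3 -m creep '[[1.2,0,-0.07,0,0,0,0.01],[1.2,0,-0.07,0,0,0,0.01],[1.2,0,-0.07,0,0,0,0.01],[3,0,-0.07,0,0,0,0.01],[3,0,-0.07,0,0,0,0.01],[3,0,-0.07,0,0,0,0.01],[3,0,-0.07,0,0,0,0.01],[3,0,-0.07,0,0,0,0.01]]'; python3 st.py;python3 meas.py
```

```text
clock: 18.6
ee_pos: [551.5, -78.4, 47.5]
ee_rot: [0.927, -0.374, -0.0, 0.0]
wrist_force: [-0.9, 0.3, 0.4]
opening: 30.1
T [-0.023  0.008  0.003] F [-0.9  0.3  0.4] p [551.5 -78.4  47.5] yaw -0.766 j6 1.995 op 30.1 18.6
cam [ 602.16117168 -127.09475443  189.41773672]
ptr row 125 315 415 365.0
ptr row 147 316 414 365.0
ptr row 180 311 419 365.0
ptr row 220 309 428 368.5
idx row 40 (np.int64(280), np.int64(452), np.float64(366.0))
idx row 50 (np.int64(282), np.int64(452), np.float64(367.0))
idx row 82 (np.int64(309), np.int64(425), np.float64(367.0))
idx row 90 (np.int64(380), np.int64(398), np.float64(389.0))
```

```bash
python3 -m creep '[[3,0,0,-4.5,0,0,0],[3,0,0,-9,0,0,0],[4,0,0,-10.2,0,0,-0.15],[4,3,1,-10.2,0,0,-0.3],[4,6,2.1,-10.2,0,0,-0.45],[4,9,3.2,-10.2,0,0,-0.6],[4,11.8,4.2,-10.2,0,0,-0.75],[4,11.8,4.2,-10.2,0,0,-0.9]]';python3 -m creep '[[4,0,0,0,0,0,-0.15],[4,0,0,0,0,0,-0.3],[4,0,0,0,0,0,-0.45],[4,0,0,0,0,0,-0.6],[4,0,0,0,0,0,-0.75],[4,0,0,0,0,0,-0.9],[4,0,0,0,0,0,-1.02],[4,0,0,0,0,0,-1.02]]';python3 st.py;python3 - <<'E'
from h import *
p,s=look("wrist",["knob_grip","pointer_tip","index_tip"]); cv2.imwrite("pics/w7.png",p["img"])
E
```

```text
clock: 19.45
ee_pos: [609.7, -194.8, 149.9]
ee_rot: [0.998, 0.068, 0.002, 0.002]
wrist_force: [-0.3, 0.8, -0.3]
opening: 39.8
clock: 20.25
ee_pos: [607.2, -190.4, 149.5]
ee_rot: [0.838, 0.545, -0.0, -0.0]
wrist_force: [0.4, -0.1, 0.1]
opening: 40.0
T [-0.039  0.013 -0.021] F [ 0.4 -0.1  0.1] p [ 607.2 -190.4  149.5] yaw 1.154 j6 -0.062 op 40.0 20.25
wrist knob_grip 0.63 [316.  263.9] [ 608.7 -190.    83. ]
wrist pointer_tip 0.7 [182.4 230.1] [ 524.1 -145.2   26. ]
wrist pointer_tip 0.59 [135.2 120.7] [532.2 -67.5  26. ]
wrist index_tip 0.52 [187.7 224.3] [ 527.2 -143.4   20. ]
```

```bash
cat > tq.py <<'E'
from h import *
import sys
z=[];F=[]
for i in range(int(sys.argv[1]) if len(sys.argv)>1 else 5):
    bot.snapshot("wrist"); s=bot.read_state(); z.append(s["ft_torque"][2]);F.append(s["wrist_force"])
R=Ro.from_quat(s["ee_rot"]).as_matrix()
print("Tz",np.round(z,3),"mean",round(np.mean(z),3),"F",np.round(np.mean(F,0),1),"yaw",round(np.arctan2(R[1,0],R[0,0]),3),"z",round(s["ee_pos"][2],1),"j6",round(s["joints"][5],3),"op",round(s["opening"],1),"t",round(s["clock"],2))
E
python3 -m creep '[[4,0.05,0,4,0,0,0],[4,0.05,0,7,0,0,0],[4,0.05,0,8,0,0,0],[4,0.05,0,8,0,0,0],[1.6,0.05,0,8,0,0,0],[1.6,0.05,0,8,0,0,0],[1.6,0.05,0,8,0,0,0],[1.6,0.05,0,8,0,0,0]]'; python3 tq.py; python3 -m creep '[[0,0,0,0,0,0,0],[0,0,0,0,0,0,0],[0,0,0,0,0,0,0],[0,0,0,0,0,0,0],[0,0,0,-0.03,0,0,0],[0,0,0,-0.03,0,0,0],[0,0,0,-0.03,0,0,0],[0,0,0,-0.03,0,0,0]]';python3 tq.py
```

```text
clock: 21.25
ee_pos: [608.2, -190.3, 70.9]
ee_rot: [0.838, 0.545, 0.0, 0.001]
wrist_force: [0.4, 0.5, 0.1]
opening: 15.7
Tz [ 0.002  0.002 -0.008 -0.035  0.026] mean -0.003 F [ 0.  -0.  -0.1] yaw 1.154 z 69.9 j6 -0.061 op 16.3 t 21.5
clock: 22.3
ee_pos: [607.8, -190.1, 70.0]
ee_rot: [0.838, 0.545, 0.0, 0.0]
wrist_force: [1.2, -0.2, -0.6]
opening: 8.9
Tz [-0.018  0.014 -0.015  0.061  0.047] mean 0.018 F [ 1.4 -0.8 -0.3] yaw 1.154 z 70.0 j6 -0.061 op 8.7 t 22.55
```

```bash
python3 -m creep '[[0,0,0,0.02,0,0,0.06],[0,0,0,0.04,0,0,0.12],[0,0,0,0.06,0,0,0.18],[0,0,0,0.08,0,0,0.24],[0,0,0,0.1,0,0,0.3],[0,0,0,0.12,0,0,0.35],[0,0,0,0.14,0,0,0.4],[0,0,0,0.14,0,0,0.4]]'; python3 tq.py
```

```text
clock: 23.35
ee_pos: [607.5, -189.9, 68.6]
ee_rot: [0.93, 0.368, -0.0, -0.0]
wrist_force: [1.1, 0.4, -0.3]
opening: 8.9
Tz [-0.075 -0.013  0.047 -0.035  0.022] mean -0.011 F [ 1.3 -0.1 -0.2] yaw 0.754 z 68.6 j6 0.338 op 9.0 t 23.6
```

Still free. Next step is 0.3 rad.

```bash
python3 -m creep '[[0,0,0,0.02,0,0,0.05],[0,0,0,0.03,0,0,0.1],[0,0,0,0.05,0,0,0.15],[0,0,0,0.07,0,0,0.2],[0,0,0,0.09,0,0,0.25],[0,0,0,0.1,0,0,0.3],[0,0,0,0.1,0,0,0.3],[0,0,0,0.1,0,0,0.3]]'; python3 tq.py;  python3 -m creep '[[0,0,0,0.01,0,0,0.03],[0,0,0,0.02,0,0,0.06],[0,0,0,0.03,0,0,0.09],[0,0,0,0.04,0,0,0.12],[0,0,0,0.05,0,0,0.15],[0,0,0,0.05,0,0,0.15],[0,0,0,0.05,0,0,0.15],[0,0,0,0.05,0,0,0.15]]'; python3 tq.py
```

```text
clock: 24.4
ee_pos: [607.4, -189.7, 67.5]
ee_rot: [0.974, 0.225, -0.0, -0.0]
wrist_force: [0.9, 0.3, -0.3]
opening: 9.0
Tz [-0.011  0.018 -0.011  0.058  0.023] mean 0.015 F [1.2 1.  0. ] yaw 0.454 z 67.5 j6 0.638 op 9.0 t 24.65
clock: 25.45
ee_pos: [607.4, -189.6, 67.0]
ee_rot: [0.988, 0.152, -0.0, -0.0]
wrist_force: [0.8, 1.7, -0.9]
opening: 8.6
Tz [-0.024  0.004 -0.016  0.005  0.043] mean 0.003 F [ 0.5  2.  -0. ] yaw 0.304 z 67.0 j6 0.789 op 8.7 t 25.7
```

```bash
for i in 1 2; do python3 -m creep '[[0,0,0,0.01,0,0,0.04],[0,0,0,0.03,0,0,0.08],[0,0,0,0.04,0,0,0.12],[0,0,0,0.06,0,0,0.16],[0,0,0,0.07,0,0,0.2],[0,0,0,0.07,0,0,0.2],[0,0,0,0.07,0,0,0.2],[0,0,0,0.07,0,0,0.2]]' | grep clock; python3 tq.py; done
```

```text
clock: 26.5
Tz [-0.014 -0.03  -0.04   0.023  0.011] mean -0.01 F [0.2 3.8 0.1] yaw 0.104 z 66.3 j6 0.989 op 8.9 t 26.75
clock: 27.55
Tz [ 0.011 -0.053  0.013 -0.07  -0.019] mean -0.024 F [0.1 5.  0.2] yaw -0.095 z 65.6 j6 1.188 op 8.7 t 27.8
```

```bash
python3 -m creep '[[0,0,-0.02,0.01,0,0,0.04],[0,0,-0.04,0.03,0,0,0.08],[0,0,-0.04,0.04,0,0,0.12],[0,0,-0.04,0.06,0,0,0.16],[0,0,-0.04,0.07,0,0,0.2],[0,0,-0.04,0.07,0,0,0.2],[0,0,-0.04,0.07,0,0,0.2],[0,0,-0.04,0.07,0,0,0.2]]' | grep clock; python3 tq.py
```

```text
clock: 28.6
Tz [ 0.011 -0.015  0.007  0.048 -0.047] mean 0.001 F [-0.1  4.9 -0.2] yaw -0.295 z 64.9 j6 1.388 op 8.8 t 28.85
```

```bash
sed -i 's/print("Tz"/print("j6T",round(s["joint_torque"][5],3),"Txy",np.round(s["ft_torque"][:2],2));print("Tz"/' tq.py; for i in 1 2; do python3 -m creep '[[0,0,-0.01,0.01,0,0,0.02],[0,0,-0.02,0.02,0,0,0.04],[0,0,-0.03,0.03,0,0,0.06],[0,0,-0.03,0.03,0,0,0.08],[0,0,-0.03,0.04,0,0,0.1],[0,0,-0.03,0.04,0,0,0.1],[0,0,-0.03,0.04,0,0,0.1],[0,0,-0.03,0.04,0,0,0.1]]' | grep clock; python3 tq.py; done
```

```text
clock: 29.65
j6T -0.031 Txy [0.87 0.15]
Tz [-0.008 -0.055 -0.011 -0.015 -0.024] mean -0.023 F [-0.9  5.2  0.5] yaw -0.396 z 64.5 j6 1.49 op 8.7 t 29.9
clock: 30.7
j6T 0.017 Txy [0.77 0.48]
Tz [ 0.047 -0.007 -0.004 -0.     0.045] mean 0.016 F [-2.9  4.   2.9] yaw -0.496 z 64.3 j6 1.59 op 8.7 t 30.95
```

```bash
for i in 1 2; do python3 -m creep '[[0,0,0,0.01,0,0,0.02],[0,0,0,0.01,0,0,0.04],[0,0,0,0.02,0,0,0.06],[0,0,0,0.02,0,0,0.08],[0,0,0,0.03,0,0,0.1],[0,0,0,0.03,0,0,0.1],[0,0,0,0.03,0,0,0.1],[0,0,0,0.03,0,0,0.1]]' | grep clock; python3 tq.py; done
```

```text
clock: 31.75
j6T 0.071 Txy [0.81 0.55]
Tz [0.061 0.078 0.041 0.059 0.047] mean 0.057 F [-2.5  4.3  3.9] yaw -0.596 z 64.1 j6 1.69 op 8.9 t 32.0
clock: 32.8
j6T 0.114 Txy [0.83 0.49]
Tz [0.084 0.139 0.116 0.096 0.138] mean 0.115 F [-3.3  4.7  4. ] yaw -0.696 z 63.9 j6 1.79 op 8.9 t 33.05
```

```bash
for i in 1 2; do python3 -m creep '[[0,0,0,0,0,0,0.02],[0,0,0,0.01,0,0,0.04],[0,0,0,0.01,0,0,0.06],[0,0,0,0.01,0,0,0.08],[0,0,0,0.02,0,0,0.1],[0,0,0,0.02,0,0,0.1],[0,0,0,0.02,0,0,0.1],[0,0,0,0.02,0,0,0.1]]' | grep clock; python3 tq.py; done
```

```text
clock: 33.85
j6T 0.158 Txy [0.93 0.45]
Tz [0.152 0.125 0.125 0.164 0.158] mean 0.145 F [-2.7  4.8  4.1] yaw -0.796 z 63.7 j6 1.89 op 8.7 t 34.1
clock: 34.9
j6T 0.219 Txy [0.93 0.46]
Tz [0.181 0.197 0.15  0.245 0.22 ] mean 0.199 F [-2.3  4.8  4.3] yaw -0.895 z 63.5 j6 1.99 op 8.6 t 35.15
```

```bash
python3 -m creep '[[0,0,0,0,0,0,0.02],[0,0,0,0.01,0,0,0.04],[0,0,0,0.01,0,0,0.06],[0,0,0,0.01,0,0,0.08],[0,0,0,0.02,0,0,0.1],[0,0,0,0.02,0,0,0.12],[0,0,0,0.03,0,0,0.13],[0,0,0,0.03,0,0,0.13]]' | grep clock; python3 tq.py 8
```

```text
clock: 35.95
j6T 0.299 Txy [0.97 0.43]
Tz [0.346 0.313 0.282 0.272 0.318 0.279 0.257 0.26 ] mean 0.291 F [-2.5  5.4  3.9] yaw -1.025 z 63.3 j6 2.119 op 8.9 t 36.35
```

```bash
python3 -m creep '[[3,0,0,0,0,0,0],[3,0,0,0,0,0,0],[3,0,0,0,0,0,0],[3,0,0,-2,0,0,0],[3,0,0,-6,0,0,0],[3,0,0,-10,0,0,0],[3,0,0,-12,0,0,0],[3,0,0,-12,0,0,0]]'; python3 st.py; python3 - <<'E'
from h import *
p,s=look("wrist",["pointer_tip","index_tip","base","knob_grip"]); cv2.imwrite("pics/w8.png",p["img"])
E
```

```text
clock: 37.15
ee_pos: [610.7, -191.0, 187.2]
ee_rot: [0.871, -0.491, 0.005, 0.0]
wrist_force: [0.4, 0.5, -0.3]
opening: 30.1
T [ 0.019  0.    -0.029] F [ 0.4  0.5 -0.3] p [ 610.7 -191.   187.2] yaw -1.026 j6 2.12 op 30.1 37.15
wrist base 0.58 [290.5 291.7] [ 598.3 -124.4    0. ]
wrist knob_grip 0.84 [317.1 249. ] [ 610.5 -191.9   83. ]
```

View pics/w8.png

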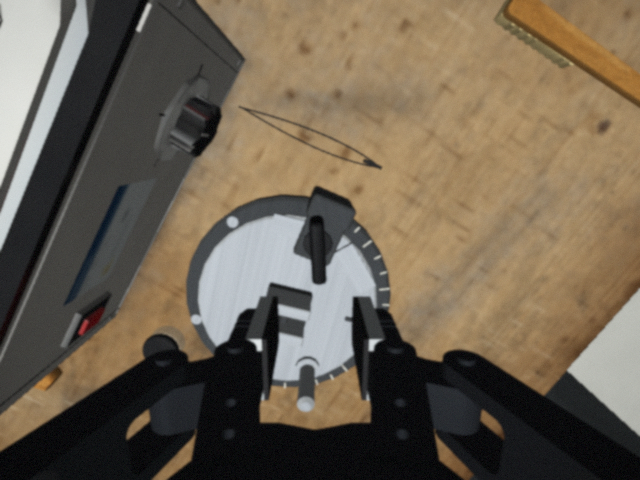

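```bash
python3 -m creep '[[3,-3,0,0,0,0,0],[3,-6,0,0,0,0,0],[3,-9,0,0,0,0,0],[3,-9,0,0,0,0,0],[3,-9,0,0,0,0,0],[3,-9,0,0,0,0,0],[3,-9,0,0,0,0,0],[3,-9,0,0,0,0,0]]'; python3 meas.py; python3 - <<'E'
from h import *
look("wrist",["pointer_tip","index_tip","base","tweezers","jar"])
E
```

```text
clock: 38.2
ee_pos: [561.7, -112.9, 182.7]
ee_rot: [0.871, -0.491, 0.0, 0.0]
wrist_force: [0.1, 0.5, 0.5]
opening: 29.9
cam [ 598.12627726 -172.82082647  324.55652065]
ptr row 125 327 408 367.5
ptr row 147 325 413 369.0
ptr row 180 325 417 371.0
ptr row 220 319 424 371.5
idx row 40 (np.int64(280), np.int64(463), np.float64(371.5))
idx row 50 (np.int64(279), np.int64(464), np.float64(371.5))
idx row 82 (np.int64(307), np.int64(433), np.float64(370.0))
idx row 90 (np.int64(330), np.int64(411), np.float64(370.5))
wrist pointer_tip 0.89 [376.5 219.9] [ 524.3 -145.7   26. ]
wrist index_tip 0.56 [376.5 218.8] [ 523.4 -146.    20. ]
wrist base 0.73 [374.8 219.7] [ 519.3 -142.8    0. ]
wrist base 0.55 [302.9 295.5] [536.6 -49.4  -0. ]
wrist tweezers 0.93 [305.6   5.9] [ 654.3 -252.1    0. ]
wrist jar 0.7 [153.7 243.4] [674.8 -23.8   0. ]
wrist jar 0.34 [312.4 103.5] [ 614.5 -195.9    0. ]
```

```bash
python3 -c "
from plant import bot
print(bot.hand_in())"
```

```text
the job is handed in; nothing more can be done
None
```

The vise is re-set to its marked angle and clamped again, and I handed the job in at about 38.5 s on the clock, within the 72 s limit. No verdict is reported.

- **Loosening:** I turned the wing knob about 0.98 rad counter-clockwise until the clamp let go.
- **Swinging:** I moved the head about 39° clockwise by its post, with about 3 N or less sideways on the wrist at each check, so it was not forced while clamped.
- **Tightening:** Going clockwise, the shoe began to bite about 0.7 rad past the knob's starting position. I stopped at about 0.29 N m, averaged over eight readings that ran from 0.26 to 0.35. The zero reading scattered by about 0.03 N m, so this is near the 0.27 N m target and below the 0.43 N m limit.

**Last checks:** After letting go and backing off, the pointer and index lined up to about 0.1°. The tool was clear of everything, at about z 183 mm.

**Bystanders:** The detector put the tweezers within about 3 mm of where they started. It put the jar about 11 mm from its first overhead estimate, in a low-confidence oblique view; the arm never went near it. I did not re-check the cutters, brush or wood block at the end.

**Disagreement:** One network reading for the base in the last look landed on the index block. I ignored it.

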